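Set the long parallel across the checking stand

TASK

Take the longer of the two steel bars out of the wooden block by its free end and put it down on the bench, standing on its narrow edge, let go, and take it again by its middle. Then set it, still on its narrow edge, across the two raised rests of the checking stand, between the guard plates and centred so that it overhangs both rests about equally. Do not drop it, leave the shorter bar in its groove, and do not push the other things about.

Things in the scene. Friction and masses are not known exactly. Their poses are not given: they have to be found in the camera images.
- long_bar: the longer steel bar (ground parallel), loose: 120 mm long, 10 wide, 20 high, 0.25 kg, three holes in its sides. Origin: centre of its underside; y along its length, x across the 10 mm width, z up. Starts on its 10 mm edge in one of the block's grooves (underside 12 mm above the bench), about 47 mm of one end sticking out; to stay on that edge
- short_bar: the shorter steel bar, 90 mm long, 10 mm wide, 20 mm high, two holes in its sides; origin and axes as for the longer one. It starts in the other groove with about 32 mm sticking out; it stays there
- block: fixed wooden block, 81 (x) by 120 (y) mm, 34 high; origin on the bench under its middle. Two grooves along x at y = +38 and -38 mm, 14 mm wide, floor 12 mm above the bench, a bar in one lies 2 mm below the top; closed at x = +37 mm, open at x = -37 mm, where the bars stick out toward its -x (roughly at the robot). Bar centres lie at x = -25 mm. Lift a bar straight up
- stand: fixed stand: base 70 (x) by 140 (y) mm, 10 thick, origin on the bench at its centre; two upright rests at y = +50 and -50 mm, 8 mm thick, rounded tops 60 mm above the bench. Each lies between two guard plates 25 mm apart in x (41 to 59 mm from the centre in y, tops at 75 mm): no room for fingers there; 82 mm are open between the rests. The bar goes along y, either way round
- stand_top (a point): the point midway between the two rests, at the height of their tops (60 mm above the bench); axes as stand. The centre of the bar's underside belongs here. Block and stand lie on either side of straight ahead of the robot; the bench between them (within 60 mm of y = 0, x = 0.35 to 0.6 m) is free to put the bar down
- v_block: loose grey steel V block 45x32x30 mm; origin: centre of its underside; a bystander on the bench
- oil_can: loose green oil can with a spout, 57x80x151 mm; origin: centre of its underside; a bystander on the bench
- bushing: loose flanged steel bushing, 49 mm across, 28 mm high; origin: centre of its underside; a bystander on the bench
- loupe: loose black eye loupe, 34 mm across, 30 mm high; origin: centre of its underside; a bystander on the bench
- hammer: loose brass-faced hammer, wooden handle, 212 mm long, 64 mm over the head; origin: centre of its underside; a bystander on the bench

How it is judged:
By the outcome, as a careful person would: the job done as asked, in the order asked, and still so for the second after the job is handed in, with the robot touching nothing.
It also fails if it takes over 54 s, if anything falls off the work surface, if the arm or the gripper's body presses on something with over 40 N, if the wrist force passes 120 N, or if a joint passes its speed limit or range.

ROBOT

A 6-joint arm with a two-finger parallel gripper is mounted at the origin on a cart in front of the work surface, level with it; the furniture and walls round the work are solid. World frame = base frame: x ahead of the robot, y to its left, z up, the work surface at z = 0. Lengths are in m, angles in degrees, forces in N, time in s.
With the tool pointing down it reaches from about 0.4 to 0.825 m from the base axis. Payload 7 kg.
Tool frame: the origin (TCP) lies midway between the tips of the shut fingers; the grasp point (between the pads) lies r.grip_depth behind it (r.grip_depth is the distance from the TCP to the grasp point, in m); z points along the fingers, y is the line along which they close (so a half turn about z gives the same grasp; the last joint's range is limited). The gripper opens to 88 mm and grips with 3 to 60 N. Pads are 19 mm wide; open, the fingers measure 130 mm over their backs; the gripper's body (78 mm by 193 mm) begins 47 mm behind the grasp point.
Start: joints at [-59.868, 20.546, 0.682, 0, -70.136, -16.507], TCP at [0.159, -0.656, 0.227] pointing down, gripper open.
Joint ranges: [-176.03, 176.03], [-82.01, 121.73], [-58.28, 71.71], [-173.87, 95.51], [-174.79, -0.11], [-173.66, 173.66]. Speed limits (degrees/s): [136.94, 136.94, 172.46, 180, 180, 180].

INTERFACE

Orientations are given as [roll, pitch, yaw] about the fixed x, y, z axes, in that order (R = Rz(yaw) Ry(pitch) Rx(roll)).
In Python, from plant import r gives the robot as it stands.
- The arm moves only by the tool nudge_tcp, called after "Call:" as a command line: name --pt "numbers of a row" for each row, then --argument value for the rest. Schema: {"type":"object","properties":{"ticks":{"type":"array","items":{"type":"array","items":{"type":"number"},"minItems":6,"maxItems":6},"minItems":1,"maxItems":12},"finger_gap":{"type":"number"},"squeeze":{"type":"number"},"only":{"type":"string"},"quiet":{"type":"boolean"},"lines":{"type":"string"}},"required":["ticks"],"additionalProperties":false}. ticks is a list of rows, 1 to 12 of them, each of 6 numbers: dx, dy, dz in units of 100 mm, then a rotation vector rx, ry, rz in units of 4 degrees; each row is the pose to reach, as a shift and turn from the pose commanded when the call began, along the tool's axes at that moment; what a row does not reach only later rows make up. A row lasts 1/12 s, in which the tool goes at most 0.0417 m and 7.16 degrees, less where a joint would pass 70% of its speed; a pose out of reach is approached as far as the arm can. finger_gap is the finger opening in m, set as the call begins (left out keeps the last). The fingers move at their own pace and stop on an object; squeeze is the grip in N (left out, the last holds). Time passes only in rows, so rows that do not move let the fingers close. The tool returns the time, the measured TCP pose, the force, the opening and the grip force at its end. only (a regular expression) keeps the lines of the reply that match it, lines (a string "A,B") keeps lines A to B, and quiet returns only ok. Input that does not fit is refused with a message, and nothing moves.
- r.get_state(): the state, without advancing time (a new reading comes with each control period).
- r.capture(name): name is "scene" or "top" or "wrist"; returns a dict with "frame" (420x560x3 uint8, red, green, blue), "z_map" (420x560 float32, m along the optical axis (not along the pixel's ray), 0 where there is no reading), "fx", "fy", "cx", "cy" (pixels), "cam_to_world" (4x4, takes a point from camera to world coordinates). Camera axes: x right, y down, z forward; pixel columns grow to the right and rows downward; lengths in m; the calibration is good to about 2 mm. A picture is of the moment at which its call begins.
- r.close_job(): hands the job in; it is judged then, once.
The state is a dict: "time_s": time; "joints": joint angles; "qd": joint speeds; "joint_torque": joint torques, N m; "tcp_pos": TCP position; "eef_rot": TCP orientation; "contact_force": force on the tool from outside, world axes, zero at the start; "moment": the same for the moment, N m; "gripper_width": finger opening in m; "gripper_force": force on a finger pad.
Only numpy, scipy, OpenCV 4.12 (cv2) and the standard library are available. Lean on these libraries where they do the work, as an engineer would, in place of code of your own. Each camera call takes 0.05 s, during which the arm holds its last target. There are 200 camera calls.

## Working session

There is one attempt and no reset: what is moved stays moved. The work goes in short steps, Python scripts to look and compute and a tool call to move; the robot and the scene stay as the last step left them, time stands still between calls to the robot, and variables do not carry over. Pictures are saved under pics/ and viewed, at most 10 in all, crops included, and the job is handed in when it is done.

```bash
ls; mkdir -p pics; python3 - <<'E'
from plant import r
import cv2,numpy as np
print(r.get_state(), r.grip_depth)
for n in ("scene","top"):
    c=r.capture(n); np.savez(f"{n}.npz",**c)
    cv2.imwrite(f"pics/{n}.png",c["frame"][:,:,::-1]); print(n,c["fx"],c["cx"],c["cy"],np.round(c["cam_to_world"],3).tolist())
E
```

```text
pics
plant.py
{'time_s': 0.0, 'joints': array([-5.98678343e+01,  2.05928957e+01,  6.35204935e-01, -2.06573845e-02,
       -7.01366665e+01, -1.65090860e+01]), 'qd': array([ 0.04757569, -0.07764131, -0.07527442,  0.0829809 , -0.08103639,
        0.11410862]), 'joint_torque': array([ 7.48235880e-05, -5.82715237e+01,  2.93063557e+01,  6.99765980e+00,
        6.99490993e-03, -1.30438784e-04]), 'tcp_pos': array([ 0.15887513, -0.6555388 ,  0.22561539]), 'eef_rot': array([ 1.79904014e+02, -8.19724386e-03, -1.66383948e+02]), 'contact_force': array([-0.15991592,  0.47440722, -0.53082864]), 'moment': array([ 0.01992339, -0.00632189,  0.0157102 ]), 'gripper_force': 0.0, 'gripper_width': 0.08788033824790784} 0.0188
scene 508.7896036566546 278.3691627127086 202.75025033290422 [[-0.747, -0.5, 0.439, -0.128], [-0.665, 0.556, -0.498, 0.815], [0.005, -0.664, -0.748, 1.277], [0.0, 0.0, 0.0, 1.0]]
top 417.4977236856878 281.519790665822 211.55677538554647 [[-0.008, -0.997, 0.074, 0.478], [-1.0, 0.007, -0.011, 0.032], [0.01, -0.074, -0.997, 1.612], [0.0, 0.0, 0.0, 1.0]]
```

View pics/top.png

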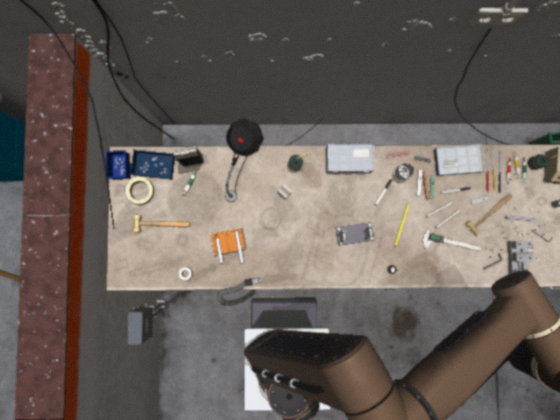

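View pics/scene.png

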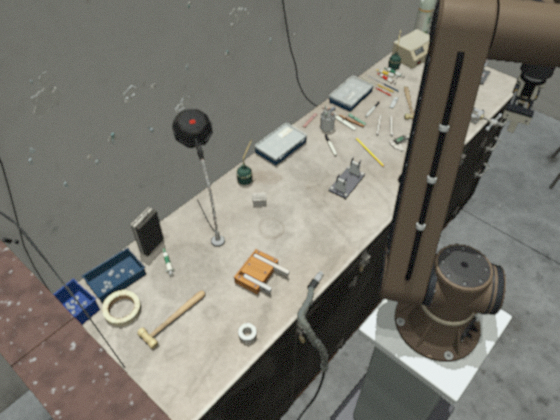

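The top view shows the block (orange) at about (229,241) with the bars sticking out downward, and the stand at about (355,234). The scene view shows the same layout, with the lamp behind the block and the bench between them free.

```bash
cat > h.py <<'E'
import numpy as np,cv2
from scipy.spatial.transform import Rotation as R
def ray(c,uv):
    uv=np.atleast_2d(uv).astype(float); T=c["cam_to_world"]
    d=np.c_[(uv[:,0]-c["cx"])/c["fx"],(uv[:,1]-c["cy"])/c["fy"],np.ones(len(uv))]@T[:3,:3].T
    return T[:3,3],d
def plane(c,uv,z):
    o,d=ray(c,uv); return o+d*((z-o[2])/d[:,2])[:,None]
def tri(views):  # [(c,uv),...] least squares intersection, and residual
    A=[];b=[]
    for c,uv in views:
        o,d=ray(c,uv); d=d[0]/np.linalg.norm(d[0]); P=np.eye(3)-np.outer(d,d); A.append(P); b.append(P@o)
    A=np.vstack(A); b=np.hstack(b); x=np.linalg.lstsq(A,b,rcond=None)[0]
    return x,np.linalg.norm(A@x-b)
def togo(s,target,rpy=None):  # shift & rotvec in tool axes from measured pose
    Rt=R.from_euler("xyz",s["eef_rot"],degrees=True)
    d=Rt.inv().apply(np.array(target)-s["tcp_pos"])
    rv=(Rt.inv()*R.from_euler("xyz",rpy,degrees=True)).as_rotvec(degrees=True) if rpy is not None else np.zeros(3)
    return np.round(d,4),np.round(rv,2)
E
python3 - <<'E'
from h import *
from plant import r
c=dict(np.load("top.npz"))
hsv=cv2.cvtColor(c["frame"],cv2.COLOR_RGB2HSV)
m=cv2.inRange(hsv,(5,150,100),(18,255,255)); n,l,st,ce=cv2.connectedComponentsWithStats(m)
for i in range(1,n):
    if st[i,4]>60:
        p=np.argwhere(l==i)[:,::-1].astype(np.float32); rc=cv2.minAreaRect(p); print("orange",st[i],rc,plane(c,rc[0],.034))
print("stand",plane(c,[[355,234]],.01), plane(c,[[338,228],[338,244],[373,225],[373,240]],.01))
w=r.capture("wrist"); s=r.get_state(); Rt=R.from_euler("xyz",s["eef_rot"],degrees=True).as_matrix()
T=w["cam_to_world"]; print("cam in tool",np.round(Rt.T@(T[:3,3]-s["tcp_pos"]),3),np.round(Rt.T@T[:3,:3],2).tolist(),w["fx"])
print(togo(s,[.45,-.26,.28],[180,0,180]))
print(s["tcp_pos"])
E
```

```text
orange [212 231  25  22 360] ((223.8513641357422, 242.10813903808594), (20.2210750579834, 22.687061309814453), 80.53767395019531) [[0.48046772 0.23305565 0.034     ]]
stand [[ 0.50773151 -0.26664592  0.01      ]] [[ 0.53123618 -0.20169076  0.01      ]
 [ 0.46995709 -0.20061221  0.01      ]
 [ 0.54179457 -0.33673274  0.01      ]
 [ 0.48422819 -0.33536249  0.01      ]]
cam in tool [ 0.07   0.001 -0.158] [[0.0, -0.96, -0.26], [1.0, 0.0, 0.0], [-0.0, -0.26, 0.96]] 364.1214730301373
(array([-0.3761,  0.316 , -0.0538]), array([ 0.07, -0.02, 13.62]))
[ 0.15888018 -0.6556404   0.22584961]
```
Camera in tool: at x +0.07, height 158 behind TCP, looking tilted -15deg toward tool -x (i.e., toward TCP line). Image up (−v) = tool +x. At yaw -166 tool x points to world -x. With tool z down: x=-1 direction, y: z×x = (-z)×(-x)= y world +. OK so tool y = +y world?? z=(0,0,-1), x=(-1,0,0): y = z×x = (0,0,-1)×(-1,0,0) = (0*0-(-1)*0, (-1)(-1)-0*0, 0)=(0,1,0). Yes.

Units first: shifts go in units of 100 mm and turns go in units of 4 degrees. So -0.36 m is -3.6, -0.33 m is -3.3, 13.6 degrees is 3.4.

Call:
nudge_tcp --pt "-0.2 0.15 0 0 0 0" --pt "-0.5 0.4 -0.1 0 0 0.25" --pt "-0.8 0.7 -0.1 0 0 0.75" --pt "-1.1 0.95 -0.2 0 0 1.25" --pt "-1.45 1.2 -0.2 0 0 1.5" --pt "-1.75 1.45 -0.3 0 0 1.75" --pt "-2.05 1.7 -0.3 0 0 2" --pt "-2.35 2 -0.4 0 0 2.25" --pt "-2.7 2.25 -0.4 0 0 2.5" --pt "-3 2.5 -0.5 0 0 2.75" --pt "-3.3 2.75 -0.5 0 0 3" --pt "-3.6 3 -0.5 0 0 3.4" --finger_gap 0.04

```text
time_s: 1.15
tcp_pos: [0.4392, -0.2777, 0.2773]
eef_rot: [-180.0, 0.1, 180.0]
contact_force: [0.6, -0.1, -1.4]
gripper_width: 0.0398
gripper_force: 0.0
```

Call:
nudge_tcp --pt "-0.16 0.2 0 0 0 0" --pt "-0.16 0.2 0 0 0 0" --pt "-0.16 0.2 0 0 0 0"

```text
time_s: 1.4
tcp_pos: [0.4548, -0.2584, 0.2763]
eef_rot: [180.0, -0.0, -179.8]
contact_force: [-1.3, 0.6, 0.2]
gripper_width: 0.04
gripper_force: 0.0
```

```bash
python3 - <<'E'
from h import *
from plant import r
c=r.capture("wrist"); s=r.get_state(); np.savez("w1.npz",**c); cv2.imwrite("pics/w1.png",c["frame"][:,:,::-1]); print(s["tcp_pos"],s["eef_rot"])
E
```

```text
[ 0.45420135 -0.25917848  0.27631821] [ 1.79993236e+02 -3.48230078e-02 -1.79885478e+02]
```

View pics/w1.png

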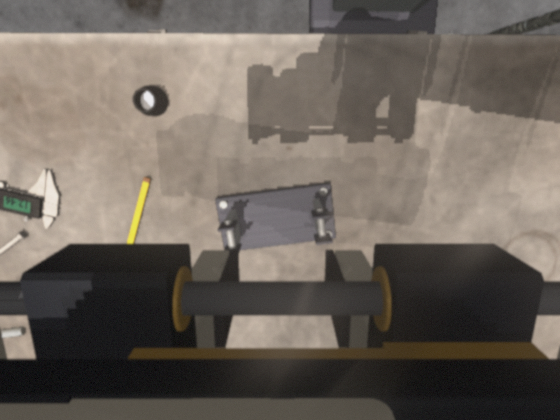

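The wrist view shows the stand at about (275,215), its plate corners near (217,195), (330,183), (335,238), (224,250) and the rests at (230,233) and (320,215). The lower half is hidden by the gripper. I'll take a second, closer view.

Call:
nudge_tcp --pt "-0.25 0.1 0.1 0 0 0" --pt "-0.5 0.2 0.3 0 0 0" --pt "-0.7 0.2 0.6 0 0 0" --pt "-0.8 0.2 0.8 0 0 0" --pt "-0.8 0.2 0.8 0 0 0" --pt "-0.8 0.2 0.8 0 0 0"

```text
time_s: 1.95
tcp_pos: [0.5329, -0.2405, 0.1953]
eef_rot: [180.0, -0.2, 180.0]
contact_force: [0.5, 0.0, 1.0]
gripper_width: 0.0398
gripper_force: 0.0
```

```bash
python3 - <<'E'
from h import *
from plant import r
c=r.capture("wrist"); np.savez("w2.npz",**c)
a=dict(np.load("w1.npz"))
A=cv2.resize(a["frame"][165:265,200:350],(480,320),interpolation=cv2.INTER_CUBIC)
B=cv2.resize(c["frame"][0:260,140:400],(560,560),interpolation=cv2.INTER_CUBIC)
cv2.imwrite("pics/w2.png",np.vstack([c["frame"]])[:,:,::-1])
im=np.zeros((600,800,3),np.uint8); im[:320,:480]=A
cv2.imwrite("pics/w1c.png",A[:,:,::-1])
E
```

```text
(no output)
```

View pics/w2.png

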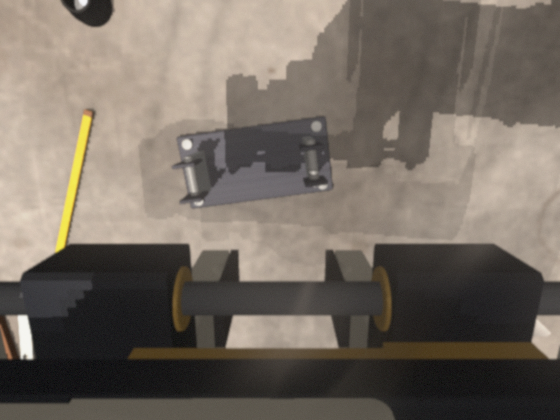

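The second view shows the stand's base plate at about (180,135), (325,118), (332,190), (193,207). Bright corner screws sit at (187,145), (317,126), (322,186), (198,202), and the rests at (195,178) and (313,157).

```bash
python3 - <<'E'
from h import *
V={}
for n in ("w1","w2"):
    c=dict(np.load(n+".npz")); f=c["frame"].astype(int)
    m=((f[:,:,2]-f[:,:,0]>-6)).astype(np.uint8); m[246 if n=="w2" else 252:]=0; m[:100]=0
    m=cv2.morphologyEx(m,cv2.MORPH_CLOSE,np.ones((5,5)));m=cv2.morphologyEx(m,cv2.MORPH_OPEN,np.ones((3,3)))
    k,l,st,ce=cv2.connectedComponentsWithStats(m); i=[j for j in range(1,k) if st[j,0]<275<st[j,0]+st[j,2] and st[j,4]>1500]
    print(n,[st[j] for j in i]); j=max(i,key=lambda j:st[j,4])
    cnt=cv2.convexHull(np.argwhere(l==j)[:,::-1].astype(np.float32)); rc=cv2.minAreaRect(cnt)
    bx=cv2.boxPoints(rc); print(rc); P=plane(c,bx,.01); print(np.round(P,4).tolist(), P.mean(0))
    hull=np.zeros(m.shape,np.uint8); cv2.fillConvexPoly(hull,cnt.astype(int),1)
    g=cv2.cvtColor(c["frame"],cv2.COLOR_RGB2GRAY); b=((g>112)&(hull>0)).astype(np.uint8)
    k,l,st,ce=cv2.connectedComponentsWithStats(b)
    for j in range(1,k):
        if st[j,4]>4:
            z=c["z_map"][int(ce[j][1]),int(ce[j][0])]; o,d=ray(c,ce[j]); print(st[j],np.round(ce[j],1), "depthpt",np.round(o+d[0]*z,4), plane(c,ce[j],.012).round(4)[0])
E
```

```text
w1 [array([ 218,  184,  116,   68, 5342], dtype=int32)]
((276.2299499511719, 217.11000061035156), (55.72001647949219, 113.56136322021484), 81.8698959350586)
[[0.4829, -0.3355, 0.01], [0.4629, -0.202, 0.01], [0.5316, -0.1897, 0.01], [0.5533, -0.3287, 0.01]] [ 0.50767964 -0.26400216  0.01      ]
[320 187   8   6  36] [323.6 189.5] depthpt [ 0.4719 -0.2079  0.0129] [ 0.4721 -0.2077  0.012 ]
[218 200  15  22 173] [222.8 208.2] depthpt [ 0.4961 -0.3281  0.0095] [ 0.4954 -0.3277  0.012 ]
[ 240  203   75   48 2295] [272.8 227. ] depthpt [ 0.5198 -0.2679  0.009 ] [ 0.5189 -0.2678  0.012 ]
[318 209   4   2   7] [319.3 209.4] depthpt [ 0.4839 -0.2172  0.0595] [ 0.4965 -0.212   0.012 ]
[317 218  16  19 163] [322.8 226.8] depthpt [ 0.503  -0.2129  0.0602] [ 0.5183 -0.2071  0.012 ]
[225 220   5   5  17] [227.  221.6] depthpt [ 0.4978 -0.3158  0.06  ] [ 0.5123 -0.3232  0.012 ]
[221 229  14  19 193] [228.2 237.7] depthpt [ 0.5159 -0.3151  0.0603] [ 0.5328 -0.3225  0.012 ]
w2 [array([ 180,  117,  152,   90, 9375], dtype=int32)]
((254.88943481445312, 162.21942138671875), (72.73778533935547, 149.49037
[... 714 characters left out ...]
3] [ 0.5294 -0.2753  0.012 ]
[250 184   5   2   7] [252.3 184.6] depthpt [ 0.5285 -0.2677  0.0108] [ 0.5283 -0.2676  0.012 ]
[314 184  14   7  61] [321.5 186.8] depthpt [ 0.53   -0.2019  0.0142] [ 0.5304 -0.2016  0.012 ]
[250 189   8   5  14] [253.9 190.4] depthpt [ 0.5344 -0.2663  0.0101] [ 0.534  -0.2662  0.012 ]
[239 191   6   4  13] [241.5 192.6] depthpt [ 0.5368 -0.2784  0.0088] [ 0.5361 -0.278   0.012 ]
[246 191   4   3   6] [247.  191.7] depthpt [ 0.5355 -0.2729  0.0107] [ 0.5352 -0.2728  0.012 ]
[235 192   3   4   6] [236.5 193. ] depthpt [ 0.537  -0.2831  0.0096] [ 0.5365 -0.2828  0.012 ]
[186 200  19   7  83] [196.6 203.2] depthpt [ 0.5461 -0.3211  0.0142] [ 0.5466 -0.3216  0.012 ]
```

```bash
python3 - <<'E'
from h import *
C={n:dict(np.load(n+".npz")) for n in ("w1","w2")}
print("screw",tri([(C["w1"],(323.6,189.5)),(C["w2"],(315.9,125.9))]))
for n,c in C.items():
    v,u=np.mgrid[100:246,150:370]; uv=np.c_[u.ravel(),v.ravel()]; o,d=ray(c,uv); P=o+d*c["z_map"][v.ravel(),u.ravel()][:,None]
    P=P[(abs(P[:,0]-.508)<.06)&(abs(P[:,1]+.265)<.09)]
    for lo,hi,t in ((.056,.064,"rest"),(.071,.08,"guard")):
        Q=P[(P[:,2]>lo)&(P[:,2]<hi)]; L=[]
        lab=Q[:,1]>-.265
        for s in (0,1):
            q=Q[lab==s]
            if len(q)<5: continue
            rc=cv2.minAreaRect(q[:,:2].astype(np.float32)); L.append(np.array(rc[0])); print(n,t,len(q),q.mean(0).round(4),np.round(rc[0],4),np.round(rc[1],4),round(rc[2],1))
        if len(L)==2: print("  mid",(L[0]+L[1])/2,"dist",np.linalg.norm(L[1]-L[0]),"angle of y axis vs world y",np.degrees(np.arctan2(-(L[1]-L[0])[0],(L[1]-L[0])[1])))
    Q=P[(P[:,2]>.006)&(P[:,2]<.0125)]; rc=cv2.minAreaRect(Q[:,:2].astype(np.float32)); print(n,"base",rc)
# two-view height of rests: centres of the bright roller tops seen in both views
print("restL",tri([(C["w1"],(322.8,226.8)),(C["w2"],(313.1,165))]))
E
```

```text
screw (array([ 0.47416516, -0.20705514,  0.00239008]), np.float64(0.0006714925603927785))
w1 rest 171 [ 0.5104 -0.3139  0.059 ] [ 0.5104 -0.3161] [0.0176 0.03  ] 85.7
w1 rest 223 [ 0.5008 -0.215   0.0592] [ 0.4993 -0.2154] [0.0338 0.0176] 8.5
  mid [ 0.50482106 -0.26576152] dist 0.10131286579364895 angle of y axis vs world y 6.297535957879713
w1 guard 62 [ 0.5008 -0.3153  0.0738] [ 0.5011 -0.3156] [0.0033 0.0177] 7.3
w1 guard 116 [ 0.5014 -0.2147  0.0739] [ 0.5013 -0.2147] [0.0312 0.0172] 8.2
  mid [ 0.50122562 -0.26517898] dist 0.10087893526194637 angle of y axis vs world y -0.13483820237110603
w1 base ((0.5083261132240295, -0.26414188742637634), (0.07052991539239883, 0.13998529314994812), 7.62911319732666)
w2 rest 376 [ 0.5142 -0.313   0.0589] [ 0.5152 -0.3133] [0.038 0.017] 8.1
w2 rest 381 [ 0.5008 -0.2152  0.059 ] [ 0.5019 -0.2154] [0.0381 0.0167] 9.1
  mid [ 0.50855523 -0.26435842] dist 0.09885060465639296 angle of y axis vs world y 7.721344192478596
w2 guard 198 [ 0.5151 -0.3136  0.074 ] [ 0.5153 -0.3137] [0.0311 0.0176] 7.0
w2 guard 201 [ 0.5014 -0.2149  0.0742] [ 0.5017 -0.215 ] [0.031  0.0174] 8.2
  mid [ 0.50846675 -0.26433843] dist 0.09956692661113317 angle of y axis vs world y 7.835179702728983
w2 base ((0.5085962414741516, -0.2644609212875366), (0.07019191235303879, 0.14043965935707092), 7.83071756362915)
restL (array([ 0.50283505, -0.21373089,  0.06122001]), np.float64(0.0010140421019889088))
```

Stand_top is at (0.5085, -0.2644, 0.060) with yaw 7.7°. The sizes check out: base 70x140, rests 100 apart, tops at 59–61 mm. Now on to the block.

Call:
nudge_tcp --pt "0 0.3 0 0 0 0" --pt "0 0.7 0 0 0 0" --pt "0 1.1 0 0 0 0" --pt "0 1.5 0 0 0 0" --pt "0.1 1.9 0 0 0 0" --pt "0.1 2.3 0 0 0 0" --pt "0.2 2.7 0 0 0 0" --pt "0.2 3.1 0 0 0 0" --pt "0.3 3.5 0 0 0 0" --pt "0.3 3.9 0 0 0 0" --pt "0.3 4.2 0 0 0 0" --pt "0.3 4.4 0 0 0 0"

```text
time_s: 3.0
tcp_pos: [0.5043, 0.2028, 0.1993]
eef_rot: [179.8, 0.2, -179.9]
contact_force: [-0.7, -0.3, -0.1]
gripper_width: 0.0398
gripper_force: 0.0
```

Call:
nudge_tcp --pt "0 0 0 0 0 0" --pt "0 0 0 0 0 0" --pt "0 0 0 0 0 0"

```text
time_s: 3.25
tcp_pos: [0.5041, 0.1998, 0.198]
eef_rot: [179.9, 0.1, -180.0]
contact_force: [-0.5, -0.9, -0.7]
gripper_width: 0.0402
gripper_force: 0.0
```

```bash
python3 - <<'E'
from h import *
from plant import r
c=r.capture("wrist"); np.savez("w3.npz",**c); cv2.imwrite("pics/w3.png",c["frame"][:,:,::-1])
E
```

```text
(no output)
```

View pics/w3.png

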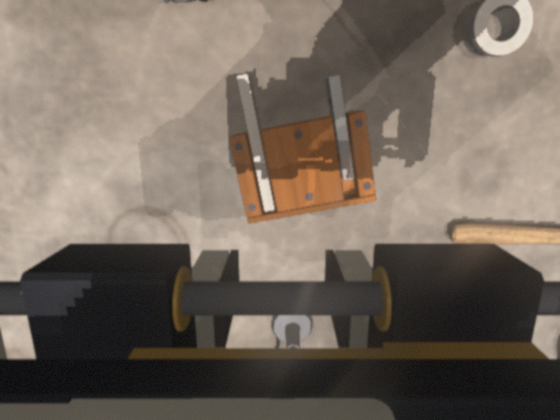

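The wrist view shows the block at about (232–375, 112–222). The long bar is the left one, running from (243,75) to (268,211), with its free end at the top. The short bar is on the right, from (335,77) to (348,178).

To row units: -0.05 m is -0.5, -0.03 m is -0.3.

Call:
nudge_tcp --pt "-0.1 -0.3 0.1 0 0 0" --pt "-0.2 -0.5 0.2 0 0 0" --pt "-0.2 -0.5 0.2 0 0 0" --pt "-0.2 -0.5 0.2 0 0 0" --pt "-0.2 -0.5 0.2 0 0 0"

```text
time_s: 3.72
tcp_pos: [0.5243, 0.1495, 0.1772]
eef_rot: [180.0, 0.0, 179.9]
contact_force: [-0.0, 0.6, -0.1]
gripper_width: 0.0399
gripper_force: 0.0
```

```bash
cat > bar.py <<'E'
from h import *
def cloud(c,u0,u1,v0,v1):
    v,u=np.mgrid[v0:v1,u0:u1]; o,d=ray(c,np.c_[u.ravel(),v.ravel()]); z=c["z_map"][v.ravel(),u.ravel()]
    return (o+d*z[:,None])[z>0]
E
python3 - <<'E'
from bar import *
from plant import r
c4=r.capture("wrist"); np.savez("w4.npz",**c4); s=r.get_state(); print(s["tcp_pos"])
ends={}
for n,c in (("w3",dict(np.load("w3.npz"))),("w4",c4)):
    f=c["frame"]; hsv=cv2.cvtColor(f,cv2.COLOR_RGB2HSV)
    # wooden block by colour
    m=cv2.inRange(hsv,(3,130,60),(18,255,255)); m[244:]=0
    k,l,st,ce=cv2.connectedComponentsWithStats(cv2.morphologyEx(m,cv2.MORPH_CLOSE,np.ones((9,9))));
    i=max((j for j in range(1,k)),key=lambda j:st[j,4]); rc=cv2.minAreaRect(np.argwhere(l==i)[:,::-1].astype(np.float32)); bx=cv2.boxPoints(rc); P=plane(c,bx,.034)
    print(n,"block",P.mean(0),np.linalg.norm(P[0]-P[1]),np.linalg.norm(P[1]-P[2]),"px",bx.round().tolist())
    P=cloud(c,150,440,20,244); B=P[(P[:,2]>.02)&(P[:,2]<.045)&(abs(P[:,0]-.45)<.13)&(abs(P[:,1]-.21)<.11)]
    T=B[(B[:,2]>.0325)]; rc=cv2.minAreaRect(T[:,:2].astype(np.float32)); print("top",rc,T[:,2].mean())
    np.save(n+"c.npy",B)
    # bar by colour: grey (low saturation), raised
    v,u=np.mgrid[0:244,0:560]; o,d=ray(c,np.c_[u.ravel(),v.ravel()]); Z=(o+d*c["z_map"][:244].reshape(-1,1))
    ok=(Z[:,2]>.026)&(Z[:,2]<.038)&(hsv[:244,:,1].ravel()<70)&(abs(Z[:,1]-.2)<.12)&(abs(Z[:,0]-.45)<.14)
    mm=ok.reshape(244,560).astype(np.uint8); mm=cv2.morphologyEx(mm,cv2.MORPH_OPEN,np.ones((3,3)))
    k,l,st,ce=cv2.connectedComponentsWithStats(mm)
    for j in range(1,k):
        if st[j,4]>200:
            px=np.argwhere(l==j)[:,::-1]; q=Z.reshape(244,560,3)[l==j]; r1=cv2.minAreaRect(px.astype(np.float32)); P=plane(c,cv2.boxPoints(r1),.032)
            r2=cv2.minAreaRect(q[:,:2].astype(np.float32))
            cen=P.mean(0); e=[np.linalg.norm(P[0]-P[1]),np.linalg.norm(P[1]-P[2])]; dl=(P[1]-P[0]) if e[0]>e[1] else P[2]-P[1]; dl*=np.sign(dl[0])
            print(" bar px",st[j],np.round(r1[0],1),"ray",cen.round(4),np.round(e,4),"dir",np.degrees(np.arctan2(dl[1],dl[0])).round(2),"z",np.median(q[:,2]).round(4),"depth",np.round(r2[0],4),np.round(r2[1],4),r2[2])
            ends.setdefault(j,[]).append((c,r1[0]))
for j,v in ends.items(): print("two-view",tri(v))
E
```

```text
[0.52426585 0.1500933  0.17728129]
w3 block [0.48182861 0.22087413 0.034     ] 0.11622499844267647 0.07940585799691155 px [[230.0, 134.0], [364.0, 111.0], [379.0, 199.0], [246.0, 223.0]]
top ((0.45948874950408936, 0.21615712344646454), (0.1276511251926422, 0.11968471854925156), 10.795777320861816) 0.03359317326713441
 bar px [ 237   74   38  137 1543] [255.3 141.9] ray [0.4621 0.1783 0.032 ] [0.0097 0.1192] dir 10.75 z 0.0314 depth [0.4621 0.1782] [0.1198 0.0096] 10.771174430847168
 bar px [ 328   75   26  105 1264] [340.6 127. ] ray [0.4479 0.2522 0.032 ] [0.0102 0.0892] dir 11.08 z 0.0314 depth [0.448  0.2526] [0.0897 0.0102] 10.839126586914062
w4 block [0.48193822 0.22172981 0.034     ] 0.11777255857257066 0.07922917391452387 px [[286.0, 112.0], [435.0, 84.0], [452.0, 180.0], [304.0, 207.0]]
top ((0.45973941683769226, 0.21611812710762024), (0.1270243227481842, 0.11963632702827454), 10.850093841552734) 0.03359259587259119
 bar px [ 298   43   35  152 1855] [314.5 118.7] ray [0.4622 0.1775 0.032 ] [0.01   0.1196] dir 10.8 z 0.0314 depth [0.4621 0.178 ] [0.1199 0.01  ] 10.793051719665527
 bar px [ 396   44   25  116 1582] [408.  101.8] ray [0.4478 0.2514 0.032 ] [0.0114 0.0895] dir 11.25 z 0.0314 depth [0.4477 0.2532] [0.0898 0.0122] 11.069116592407227
two-view (array([0.45932351, 0.17736821, 0.02790075]), np.float64(0.00030280117793455473))
two-view (array([0.44621869, 0.25235518, 0.02850288]), np.float64(0.0003568249095956709))
```

Both views agree: the long bar's centre is (0.462, 0.178), direction 10.8°, length 120 mm and top about 31 mm. The grasp goes 37 mm toward the free end.

```bash
python3 - <<'E'
from h import *
from plant import r
s=r.get_state(); print(togo(s,[.4258,.1711,.06],[180,0,-169.2]))
E
```

```text
(array([0.0986, 0.0209, 0.1172]), array([  0.03,   0.06, -10.84]))
```

Call:
nudge_tcp --pt "0.2 0.05 0.1 0 0 -0.75" --pt "0.5 0.1 0.4 0 0 -1.5" --pt "0.8 0.16 0.7 0 0 -2.25" --pt "0.986 0.21 1 0 0 -2.7" --pt "0.986 0.21 1.17 0 0 -2.7" --pt "0.986 0.21 1.17 0 0 -2.7" --pt "0.986 0.21 1.17 0 0 -2.7" --pt "0.986 0.21 1.17 0 0 -2.7"

```text
time_s: 4.43
tcp_pos: [0.4267, 0.1725, 0.061]
eef_rot: [179.9, 0.1, -169.1]
contact_force: [0.3, -0.1, 0.4]
gripper_width: 0.0399
gripper_force: 0.0
```

```bash
python3 - <<'E'
from bar import *
from plant import r
c=r.capture("wrist"); s=r.get_state(); np.savez("w5.npz",**c); cv2.imwrite("pics/w5.png",c["frame"][:,:,::-1])
print(togo(s,[.4258,.1711,.007],[180,0,-169.2]))
E
```

```text
(array([ 0.0014, -0.0012,  0.0541]), array([0.07, 0.14, 0.03]))
```

View pics/w5.png

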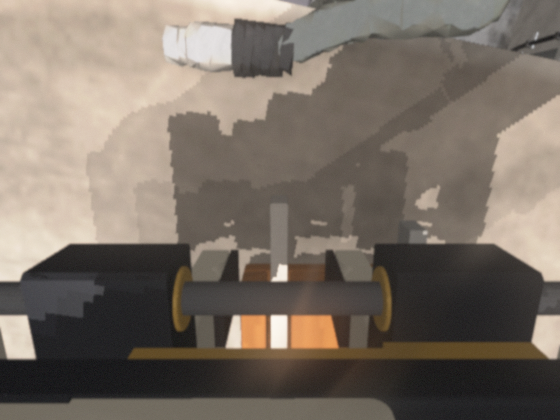

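The bar's free end (279,205) sits centred between the fingers, the short bar (412,232) is clear outside them, and the hose is well toward the robot. Descending and gripping.

Call:
nudge_tcp --pt "0.01 -0.01 0.2 0 0 0" --pt "0.01 -0.01 0.4 0 0 0" --pt "0.01 -0.01 0.5 0 0 0" --pt "0.01 -0.01 0.54 0 0 0" --pt "0.01 -0.01 0.54 0 0 0"

```text
time_s: 4.9
tcp_pos: [0.4252, 0.1703, 0.0057]
eef_rot: [-180.0, 0.0, -169.2]
contact_force: [-0.4, -1.1, 0.3]
gripper_width: 0.0399
gripper_force: 0.0
```

Call:
nudge_tcp --pt "0 0 0 0 0 0" --pt "0 0 0 0 0 0" --pt "0 0 0 0 0 0" --pt "0 0 0 0 0 0" --pt "0 0 0 0 0 0" --pt "0 0 0 0 0 0" --pt "0 0 0 0 0 0" --pt "0 0 0 0 0 0" --finger_gap 0 --squeeze 50

```text
time_s: 5.57
tcp_pos: [0.4248, 0.1704, 0.0058]
eef_rot: [180.0, 0.0, -169.2]
contact_force: [-0.9, -0.5, 4.8]
gripper_width: 0.0095
gripper_force: 50.0
```

To row units: -0.07 m is -0.7, -0.066 m is -0.66.

Call:
nudge_tcp --pt "0 0 -0.05 0 0 0" --pt "0 0 -0.15 0 0 0" --pt "0 0 -0.28 0 0 0" --pt "0 0 -0.42 0 0 0" --pt "0 0 -0.56 0 0 0" --pt "0 0 -0.66 0 0 0" --pt "0 0 -0.7 0 0 0" --pt "0 0 -0.7 0 0 0"

```text
time_s: 6.23
tcp_pos: [0.4247, 0.1703, 0.0762]
eef_rot: [180.0, 0.0, -169.2]
contact_force: [-0.6, 0.2, -3.1]
gripper_width: 0.0092
gripper_force: 50.0
```

```bash
python3 - <<'E'
from bar import *
from plant import r
c=r.capture("wrist"); s=r.get_state(); np.savez("w6.npz",**c); cv2.imwrite("pics/w6.png",c["frame"][:,:,::-1])
print(togo(s,[.443,0,.076],[180,0,180]),s["contact_force"],s["moment"])
t=r.capture("scene"); np.savez("s6.npz",**t); cv2.imwrite("pics/s6.png",cv2.resize(t["frame"][180:340,180:400],None,fx=3,fy=3)[:,:,::-1])
E
```

```text
(array([ 0.0136, -0.1706, -0.0005]), array([ 0.02, -0.  , 10.8 ])) [ 0.68265533 -0.11356165 -3.67873865] [-0.03649789  0.13926219 -0.02215293]
```

View pics/s6.png

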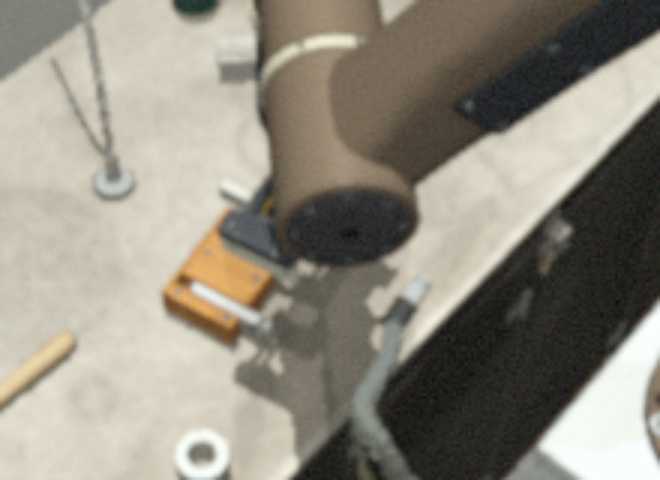

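The scene crop shows the bar lifted clear in the gripper, its far end at about (235,188), and the short bar still in its groove. I'll check for droop and then traverse.

To row units: -0.17 m is -1.7, -0.165 m is -1.65, 8 degrees is 2.

Call:
nudge_tcp --pt "0 -0.1 0 0 0 0" --pt "0.02 -0.3 0 0 0 0.5" --pt "0.04 -0.55 0 0 0 1" --pt "0.06 -0.8 0 0 0 1.5" --pt "0.08 -1.05 0 0 0 2" --pt "0.1 -1.3 0 0 0 2.5" --pt "0.12 -1.5 0 0 0 2.7" --pt "0.136 -1.65 0 0 0 2.7" --pt "0.136 -1.7 0 0 0 2.7" --pt "0.136 -1.7 0 0 0 2.7" --pt "0.136 -1.7 0 0 0 2.7"

```text
time_s: 7.25
tcp_pos: [0.443, 0.0004, 0.0751]
eef_rot: [-180.0, -0.0, 180.0]
contact_force: [-0.1, -0.4, -3.7]
gripper_width: 0.009
gripper_force: 50.0
```

```bash
python3 - <<'E'
from bar import *
from plant import r
for n in ("s6.npz",):
    P=cloud(dict(np.load(n)),180,400,180,340); a=np.array([.982,.187]); q=(P[:,:2]-[.4247,.1703])
    al=q@a; ac=q@np.array([-.187,.982]); M=(abs(ac)<.008)&(al>.03)&(al<.12)&(P[:,2]>.05)&(P[:,2]<.13)
    for lo in np.arange(.03,.11,.01):
        k=M&(al>=lo)&(al<lo+.01); print(round(lo,2),k.sum(),P[k,2].max() if k.any() else None)
t=r.capture("scene"); np.savez("s7.npz",**t)
P=cloud(t,100,500,100,400); s=r.get_state(); q=P-s["tcp_pos"]
M=(abs(q[:,1])<.009)&(q[:,0]>.03)&(q[:,0]<.12)&(P[:,2]>.05)&(P[:,2]<.13)
for lo in np.arange(.03,.11,.01):
    k=M&(q[:,0]>=lo)&(q[:,0]<lo+.01); print("now",round(lo,2),k.sum(),np.percentile(P[k,2],[50,95]).round(4) if k.any() else None)
print(s["tcp_pos"],s["eef_rot"],s["contact_force"])
E
```

```text
0.03 3 0.0895912121588982
0.04 4 0.08948680690657773
0.05 1 0.10195019902834623
0.06 16 0.10571403015296199
0.07 20 0.10298446091630242
0.08 19 0.10684989169988302
0.09 12 0.10244325094285012
0.1 0 None
now 0.03 0 None
now 0.04 0 None
now 0.05 0 None
now 0.06 0 None
now 0.07 0 None
now 0.08 0 None
now 0.09 0 None
now 0.1 0 None
[0.44303818 0.0008467  0.07525713] [-1.79991440e+02 -2.81506203e-02 -1.79984663e+02] [ 0.25607753  0.18909164 -3.62501348]
```

The bar is level, with its top about 102 mm all along. But the fingertips reach 6 mm below its underside, so it couldn't be set on the bench without dropping. I'll set it back in its groove, grip higher and lift again.

Call:
nudge_tcp --pt "0 0.1 0 0 0 0" --pt "0.03 0.3 0 0 0 -0.5" --pt "0.06 0.55 0 0 0 -1" --pt "0.09 0.8 0 0 0 -1.5" --pt "0.12 1.05 0 0 0 -2" --pt "0.14 1.3 0 0 0 -2.5" --pt "0.16 1.5 -0.01 0 0 -2.7" --pt "0.18 1.65 -0.01 0 0 -2.7" --pt "0.184 1.7 -0.01 0 0 -2.7" --pt "0.184 1.7 -0.01 0 0 -2.7" --pt "0.184 1.7 -0.01 0 0 -2.7" --pt "0.184 1.7 -0.01 0 0 -2.7"

```text
time_s: 8.3
tcp_pos: [0.4243, 0.1702, 0.0764]
eef_rot: [-180.0, -0.0, -169.2]
contact_force: [-0.3, 0.5, -3.3]
gripper_width: 0.0089
gripper_force: 50.0
```

```bash
python3 - <<'E'
from h import *
from plant import r
for _ in range(3):
    s=r.get_state(); print(togo(s,[.4247,.1703,.0062],[180,0,-169.2])); r.capture("top")
E
```

```text
(array([-0.0005,  0.    ,  0.0702]), array([-0.02, -0.03,  0.03]))
(array([-0.0003,  0.0002,  0.0702]), array([-0.01, -0.02, -0.  ]))
(array([-0.0002,  0.0003,  0.0703]), array([-0.01, -0.02, -0.02]))
```

To row units: 0.07 m is 0.7, 0.0695 m is 0.695.

Call:
nudge_tcp --pt "0 0 0.1 0 0 0" --pt "0 0 0.25 0 0 0" --pt "0 0 0.38 0 0 0" --pt "0 0 0.48 0 0 0" --pt "0 0 0.56 0 0 0" --pt "0 0 0.62 0 0 0" --pt "0 0 0.66 0 0 0" --pt "0 0 0.68 0 0 0" --pt "0 0 0.69 0 0 0" --pt "0 0 0.695 0 0 0" --pt "0 0 0.7 0 0 0" --pt "0 0 0.7 0 0 0"

```text
time_s: 9.45
tcp_pos: [0.4249, 0.1708, 0.0068]
eef_rot: [180.0, 0.0, -169.2]
contact_force: [0.8, -0.2, -3.4]
gripper_width: 0.009
gripper_force: 50.0
```

To row units: 0.001 m is 0.01, 0.0005 m is 0.005.

Call:
nudge_tcp --pt "0 0 0.005 0 0 0" --pt "0 0 0.005 0 0 0" --pt "0 0 0.01 0 0 0" --pt "0 0 0.01 0 0 0"

```text
time_s: 9.78
tcp_pos: [0.4248, 0.1708, 0.0059]
eef_rot: [180.0, 0.0, -169.2]
contact_force: [-1.7, -1.3, 3.7]
gripper_width: 0.0088
gripper_force: 50.0
```

Contact with the groove floor (force went from -3.4 to +3.7 N). Release, rise 11 mm and regrip.

To row units: -0.011 m is -0.11, -0.008 m is -0.08.

Call:
nudge_tcp --pt "0 0 0 0 0 0" --pt "0 0 0 0 0 0" --pt "0 0 0 0 0 0" --pt "0 0 0 0 0 0" --pt "0 0 -0.04 0 0 0" --pt "0 0 -0.08 0 0 0" --pt "0 0 -0.11 0 0 0" --pt "0 0 -0.11 0 0 0" --finger_gap 0.03

```text
time_s: 10.45
tcp_pos: [0.4251, 0.1711, 0.0174]
eef_rot: [180.0, 0.1, -169.2]
contact_force: [0.6, 0.1, 1.1]
gripper_width: 0.0298
gripper_force: 0.0
```

Call:
nudge_tcp --pt "0 0 0 0 0 0" --pt "0 0 0 0 0 0" --pt "0 0 0 0 0 0" --pt "0 0 0 0 0 0" --pt "0 0 0 0 0 0" --pt "0 0 0 0 0 0" --finger_gap 0 --squeeze 60

```text
time_s: 10.95
tcp_pos: [0.4246, 0.1706, 0.0165]
eef_rot: [-180.0, -0.0, -169.2]
contact_force: [-0.2, 0.5, -0.2]
gripper_width: 0.0094
gripper_force: 60.0
```

Call:
nudge_tcp --pt "0 0 -0.04 0 0 0" --pt "0 0 -0.12 0 0 0" --pt "0 0 -0.22 0 0 0" --pt "0 0 -0.34 0 0 0" --pt "0 0 -0.46 0 0 0" --pt "0 0 -0.55 0 0 0" --pt "0 0 -0.6 0 0 0" --pt "0 0 -0.6 0 0 0"

```text
time_s: 11.62
tcp_pos: [0.4251, 0.1711, 0.0778]
eef_rot: [179.9, 0.1, -169.2]
contact_force: [-0.2, -0.6, -2.7]
gripper_width: 0.0088
gripper_force: 60.0
```

```bash
python3 - <<'E'
from bar import *
from plant import r
s=r.get_state(); t=r.capture("scene")
P=cloud(t,180,400,180,340); q=(P[:,:2]-s["tcp_pos"][:2])
al=q@[.982,.187]; ac=q@[-.187,.982]; M=(abs(ac)<.008)&(al>.03)&(al<.12)&(P[:,2]>.05)&(P[:,2]<.13)
for lo in np.arange(.05,.11,.01):
    k=M&(al>=lo)&(al<lo+.01); print(round(lo,2),k.sum(),P[k,2].max() if k.any() else None)
print(togo(s,[.443,0,.0765],[180,0,180]),s["contact_force"])
E
```

```text
0.05 0 None
0.06 7 0.09484245195775975
0.07 14 0.09399033801091194
0.08 18 0.09402122871466334
0.09 16 0.09568644813237825
0.1 0 None
(array([ 0.0146, -0.1714,  0.0011]), array([ 0.08,  0.1 , 10.83])) [-0.16821253 -0.6149181  -2.70408083]
```

It is held level, with the underside about 4.3 mm below the tips. Traverse to the free bench and lower.

To row units: -0.171 m is -1.71, -0.165 m is -1.65, 4 degrees is 1.

Call:
nudge_tcp --pt "0 -0.1 0 0 0 0" --pt "0.02 -0.3 0 0 0 0.5" --pt "0.04 -0.55 0 0 0 1" --pt "0.06 -0.8 0 0 0 1.5" --pt "0.08 -1.05 0 0 0 2" --pt "0.1 -1.3 0 0 0 2.5" --pt "0.12 -1.5 0 0 0 2.7" --pt "0.14 -1.65 0 0 0 2.7" --pt "0.146 -1.71 0 0 0 2.7" --pt "0.146 -1.71 0 0 0 2.7"

```text
time_s: 12.5
tcp_pos: [0.4417, -0.0016, 0.0758]
eef_rot: [-180.0, -0.1, 179.9]
contact_force: [0.3, 0.7, -3.2]
gripper_width: 0.009
gripper_force: 60.0
```

Call:
nudge_tcp --pt "0 0 0.1 0 0 0" --pt "0 0 0.25 0 0 0" --pt "0 0 0.38 0 0 0" --pt "0 0 0.48 0 0 0" --pt "0 0 0.56 0 0 0" --pt "0 0 0.62 0 0 0" --pt "0 0 0.66 0 0 0" --pt "0 0 0.69 0 0 0" --pt "0 0 0.7 0 0 0" --pt "0 0 0.7 0 0 0"

```text
time_s: 13.33
tcp_pos: [0.4426, 0.0001, 0.0066]
eef_rot: [-180.0, 0.0, -180.0]
contact_force: [-0.8, 0.3, -3.1]
gripper_width: 0.0093
gripper_force: 60.0
```

To row units: 0.0015 m is 0.015, 0.001 m is 0.01.

Call:
nudge_tcp --pt "0 0 0.005 0 0 0" --pt "0 0 0.01 0 0 0" --pt "0 0 0.015 0 0 0" --pt "0 0 0.015 0 0 0"

```text
time_s: 13.67
tcp_pos: [0.4426, -0.0, 0.0052]
eef_rot: [180.0, 0.0, -180.0]
contact_force: [-0.1, 0.1, -3.2]
gripper_width: 0.0089
gripper_force: 60.0
```

Call:
nudge_tcp --pt "0 0 0.003 0 0 0" --pt "0 0 0.005 0 0 0" --pt "0 0 0.005 0 0 0"

```text
time_s: 13.92
tcp_pos: [0.4425, -0.0, 0.0046]
eef_rot: [180.0, 0.0, -180.0]
contact_force: [-1.1, 0.5, -2.4]
gripper_width: 0.0088
gripper_force: 60.0
```

Call:
nudge_tcp --pt "0 0 0.003 0 0 0" --pt "0 0 0.005 0 0 0" --pt "0 0 0.005 0 0 0"

```text
time_s: 14.17
tcp_pos: [0.4425, -0.0, 0.0045]
eef_rot: [-180.0, 0.0, -180.0]
contact_force: [-2.6, -0.1, 5.4]
gripper_width: 0.0088
gripper_force: 60.0
```

Contact. Let go, rise, and look.

Call:
nudge_tcp --pt "0 0 0 0 0 0" --pt "0 0 0 0 0 0" --pt "0 0 0 0 0 0" --pt "0 0 0 0 0 0" --pt "0 0 0 0 0 0" --pt "0 0 -0.1 0 0 0" --pt "0 0 -0.3 0 0 0" --pt "0 0 -0.6 0 0 0" --pt "-0.2 0 -0.9 0 0 0" --pt "-0.5 0 -1.1 0 0 0" --pt "-0.8 0 -1.2 0 0 0" --pt "-0.9 0 -1.2 0 0 0" --finger_gap 0.03

```text
time_s: 15.17
tcp_pos: [0.5378, 0.0006, 0.1273]
eef_rot: [179.9, 0.4, -179.9]
contact_force: [0.9, -0.2, 0.0]
gripper_width: 0.03
gripper_force: 0.0
```

Call:
nudge_tcp --pt "0 0 0 0 0 0" --pt "0 0 0 0 0 0"

```text
time_s: 15.33
tcp_pos: [0.5319, -0.0002, 0.1231]
eef_rot: [-180.0, -0.1, 180.0]
contact_force: [-0.3, 0.7, -0.3]
gripper_width: 0.0302
gripper_force: 0.0
```

```bash
python3 - <<'E'
from bar import *
from plant import r
c=r.capture("wrist"); s=r.get_state(); cv2.imwrite("pics/w8.png",c["frame"][:,:,::-1]); np.savez("w8.npz",**c)
P=cloud(c,150,420,0,243); Q=P[(P[:,2]>.014)&(P[:,2]<.03)&(abs(P[:,1])<.06)&(P[:,0]>.37)&(P[:,0]<.6)]
rc=cv2.minAreaRect(Q[:,:2].astype(np.float32)); print(rc,np.median(Q[:,2]),len(Q))
# silhouette by ray onto z=.02
v,u=np.mgrid[0:243,0:560]; o,d=ray(c,np.c_[u.ravel(),v.ravel()]); Z=o+d*c["z_map"][:243].reshape(-1,1)
m=((Z[:,2]>.014)&(Z[:,2]<.03)&(abs(Z[:,1])<.06)&(Z[:,0]>.37)).reshape(243,560)
r1=cv2.minAreaRect(np.argwhere(m)[:,::-1].astype(np.float32)); B=plane(c,cv2.boxPoints(r1),.02); print("ray",B.mean(0),r1)
print(s["tcp_pos"],s["eef_rot"]); print(togo(s,[.48,0,.05],[180,0,180]))
E
```

```text
((0.48047372698783875, 0.00040319235995411873), (0.11952835321426392, 0.009316328912973404), 0.3202873766422272) 0.019481622209082783 2315
ray [4.80385861e-01 4.41987094e-04 2.00000000e-02] ((281.5, 135.0), (172.0, 13.0), 90.0)
[ 5.31163637e-01 -2.91588954e-04  1.23002728e-01] [-1.79980344e+02 -1.28064468e-01  1.79986408e+02]
(array([0.051 , 0.0003, 0.0731]), array([-0.02, -0.13, -0.01]))
```

View pics/w8.png

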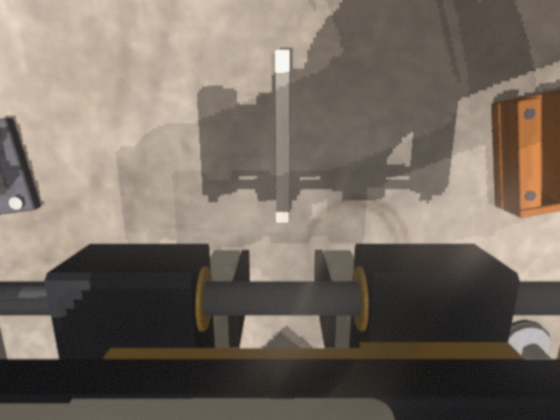

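The bar stands upright on its narrow edge, from (282,48) to (282,220), centred at (0.4804, 0.0004) with its top at 19.5 mm. Grasp it by its middle.

Call:
nudge_tcp --pt "0.1 0 0.1 0 0 0" --pt "0.3 0.007 0.3 0 0 0" --pt "0.45 0.007 0.5 0 0 0" --pt "0.508 0.007 0.7 0 0 0" --pt "0.508 0.007 0.9 0 0 0" --pt "0.508 0.007 1.05 0 0 0" --pt "0.508 0.007 1.14 0 0 0" --pt "0.508 0.007 1.18 0 0 0" --pt "0.508 0.007 1.185 0 0 0"

```text
time_s: 16.13
tcp_pos: [0.4808, 0.0004, 0.0049]
eef_rot: [-180.0, -0.1, -180.0]
contact_force: [-0.5, -0.1, 0.6]
gripper_width: 0.03
gripper_force: 0.0
```

Call:
nudge_tcp --pt "0 0 0 0 0 0" --pt "0 0 0 0 0 0" --pt "0 0 0 0 0 0" --pt "0 0 0 0 0 0" --pt "0 0 0 0 0 0" --pt "0 0 0 0 0 0" --finger_gap 0 --squeeze 60

```text
time_s: 16.63
tcp_pos: [0.4821, 0.0008, 0.0062]
eef_rot: [180.0, 0.1, -180.0]
contact_force: [-0.5, 0.3, 6.9]
gripper_width: 0.0089
gripper_force: 60.0
```

Call:
nudge_tcp --pt "0 0 -0.05 0 0 0" --pt "0 0 -0.15 0 0 0" --pt "0 0 -0.3 0 0 0" --pt "0 0 -0.55 0 0 0" --pt "0 0 -0.8 0 0 0" --pt "0 0 -1.05 0 0 0" --pt "0 0 -1.3 0 0 0" --pt "0 0 -1.45 0 0 0" --pt "0 0 -1.5 0 0 0" --pt "0 0 -1.5 0 0 0"

```text
time_s: 17.47
tcp_pos: [0.482, 0.0009, 0.1566]
eef_rot: [179.9, 0.1, -180.0]
contact_force: [-0.4, -0.3, -2.7]
gripper_width: 0.0089
gripper_force: 60.0
```

```bash
python3 - <<'E'
from h import *
from plant import r
for _ in range(2):
    s=r.get_state(); print(s["joints"],s["tcp_pos"],s["contact_force"],togo(s,[.5085,-.2644,.14],[180,0,97.4])); r.capture("wrist")
E
```

```text
[ 2.35459963e+01  5.66818550e+00 -2.88638529e+01 -1.57758195e-02
 -5.53356050e+01 -1.13522181e+02] [0.48195075 0.00089206 0.1565755 ] [-0.44945769 -0.31147901 -2.7389726 ] (array([-0.0264, -0.2653,  0.0163]), array([1.400e-01, 5.000e-02, 8.261e+01]))
[ 2.35448416e+01  5.75395894e+00 -2.89511821e+01 -3.94627187e-02
 -5.52832308e+01 -1.13521083e+02] [0.48121979 0.00070394 0.15526718] [-0.53965969 -0.52817639 -3.30217809] (array([-0.0273, -0.2651,  0.0151]), array([ 3.00e-02, -3.00e-02,  8.26e+01]))
```

Joint 6 would come near its limit turning the one way, so turn the other way (-97.4° about tool z).

To row units: -0.265 m is -2.65, -0.26 m is -2.6, -23 degrees is -5.75.

Call:
nudge_tcp --pt "0 -0.1 0 0 0 -0.75" --pt "0 -0.3 0 0 0 -2.25" --pt "-0.03 -0.55 0 0 0 -4" --pt "-0.06 -0.8 0 0 0 -5.75" --pt "-0.09 -1.1 0 0 0 -7.5" --pt "-0.12 -1.4 0 0 0 -9.25" --pt "-0.15 -1.7 0 0 0 -11" --pt "-0.18 -2 0 0 0 -12.75" --pt "-0.21 -2.25 0 0 0 -14.5" --pt "-0.24 -2.45 0 0 0 -16.25" --pt "-0.27 -2.6 0 0 0 -17.75" --pt "-0.27 -2.65 0 0 0 -19"

```text
time_s: 18.57
tcp_pos: [0.508, -0.2662, 0.153]
eef_rot: [179.8, -0.0, -103.8]
contact_force: [0.4, 0.2, -1.7]
gripper_width: 0.009
gripper_force: 60.0
```

Call:
nudge_tcp --pt "0 0 0 0 0 -1.5" --pt "0 0 0 0 0 -3" --pt "0 0 0 0 0 -4.25" --pt "0 0 0 0 0 -5" --pt "0 0 0 0 0 -5.35" --pt "0 0 0 0 0 -5.35" --pt "0 0 0 0 0 -5.35"

```text
time_s: 19.15
tcp_pos: [0.5083, -0.2642, 0.1544]
eef_rot: [179.9, 0.0, -82.7]
contact_force: [0.2, -0.6, -3.5]
gripper_width: 0.0091
gripper_force: 60.0
```

```bash
python3 - <<'E'
from h import *
from plant import r
for _ in range(2):
    s=r.get_state(); print(s["joints"][5],s["tcp_pos"],s["contact_force"],togo(s,[.5085,-.2644,.10],[180,0,-82.6])); c=r.capture("wrist")
np.savez("w9.npz",**c); cv2.imwrite("pics/w9.png",c["frame"][:,:,::-1])
E
```

```text
15.23967023615967 [ 0.50825566 -0.26415887  0.15440603] [ 0.23948698 -0.58396997 -3.5302963 ] (array([ 0.0003, -0.0003,  0.0544]), array([ 0.11,  0.04, -0.07]))
15.242538033815347 [ 0.50841559 -0.26417906  0.15471533] [ 0.54572823  0.89027368 -3.94768919] (array([ 0.0003, -0.0001,  0.0547]), array([ 0.08,  0.03, -0.07]))
```

View pics/w9.png

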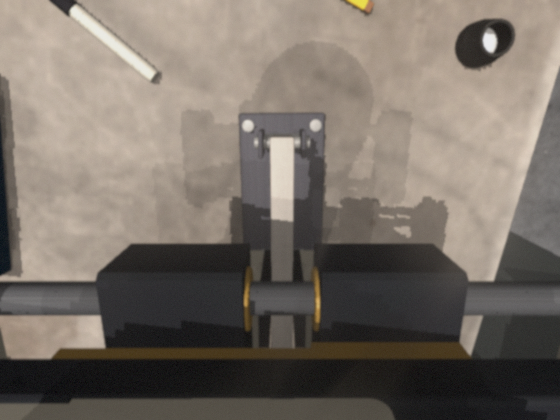

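The bar (270–295, 137–250) lies along the stand's axis between the guard plates at (262,143) and (303,143). Check its end and lateral offset.

```bash
python3 - <<'E'
from bar import *
from plant import r
c=dict(np.load("w9.npz")); s=r.get_state(); a=np.radians(7.7); ey=np.array([-np.sin(a),np.cos(a)]); ex=np.array([np.cos(a),np.sin(a)])
P=cloud(c,200,360,100,243); print(np.histogram(P[:,2],bins=np.arange(0,.2,.01)))
Q=P[(P[:,2]>.155)&(P[:,2]<.185)]; q=Q[:,:2]-[.5085,-.2644]; al=q@ey; ac=q@ex; n=abs(ac)<.012
print("far end along y",al[n].min(),al[n].max(),"z",np.median(Q[n,2]))
for lo in np.arange(-.06,.06,.01):
    k=n&(al>=lo)&(al<lo+.01)
    if k.sum()>10: print(lo.round(2),k.sum(),"lat",(ac[k].min()+ac[k].max())/2,ac[k].max()-ac[k].min(),"z",np.median(Q[k,2]))
# stand seen again: guards
G=P[(P[:,2]>.068)&(P[:,2]<.08)]; g=G[:,:2]-[.5085,-.2644]; print("guard",(g@ey).min(),(g@ey).max(),(g@ex).min(),(g@ex).max())
B=P[(P[:,2]>.006)&(P[:,2]<.013)]; b=B[:,:2]-[.5085,-.2644]; print("base x",np.percentile(b@ex,[.5,99.5]),"y",np.percentile(b@ey,[.5,99.5]))
E
```

```text
(array([7036, 1798,   11,   14,   33,  229,   70,  275,    0,    0,    0,
          0,    0,    0,    1,   38, 2498,    1,    0]), array([0.  , 0.01, 0.02, 0.03, 0.04, 0.05, 0.06, 0.07, 0.08, 0.09, 0.1 ,
       0.11, 0.12, 0.13, 0.14, 0.15, 0.16, 0.17, 0.18, 0.19]))
far end along y -0.061043567147175876 -0.016953337292161523 z 0.167897170527241
-0.06 617 lat 0.00023391246216722525 0.009169170465162708 z 0.16785130768106912
-0.05 592 lat 0.0002860736257551933 0.009347575628316732 z 0.16793653877178796
-0.04 568 lat 0.0003214636917625068 0.00945574433147247 z 0.167969559275025
-0.03 507 lat 0.00019238888292069222 0.009282061650823386 z 0.16788457680136776
-0.02 143 lat 0.0003963163348045884 0.008866869175414271 z 0.16793646948988075
guard -0.05918547050647384 -0.041276486085939965 -0.015089182531854433 0.015662214626476927
base x [-0.03437034  0.03487273] y [-0.07014345  0.04027775]
```

Alignment is within 0.5 mm laterally and 1 mm along. Descend, contact expected at about 0.088.

Units first: shifts go in units of 100 mm and turns go in units of 4 degrees. So 0.0865 m is 0.865, 0.0855 m is 0.855.

Call:
nudge_tcp --pt "0 0 0.1 0 0 0" --pt "0 0 0.25 0 0 0" --pt "0 0 0.4 0 0 0" --pt "0 0 0.53 0 0 0" --pt "0 0 0.63 0 0 0" --pt "0 0 0.71 0 0 0" --pt "0 0 0.77 0 0 0" --pt "0 0 0.81 0 0 0" --pt "0 0 0.84 0 0 0" --pt "0 0 0.855 0 0 0" --pt "0 0 0.865 0 0 0" --pt "0 0 0.865 0 0 0"

```text
time_s: 20.25
tcp_pos: [0.509, -0.2644, 0.0693]
eef_rot: [-180.0, -0.0, -82.6]
contact_force: [-0.7, 0.1, -2.2]
gripper_width: 0.0088
gripper_force: 60.0
```

Call:
nudge_tcp --pt "0 0 0.004 0 0 0" --pt "0 0 0.008 0 0 0" --pt "0 0 0.008 0 0 0"

```text
time_s: 20.5
tcp_pos: [0.5089, -0.2643, 0.0685]
eef_rot: [-180.0, -0.0, -82.6]
contact_force: [-0.5, 0.0, -2.9]
gripper_width: 0.009
gripper_force: 60.0
```

Call:
nudge_tcp --pt "0 0 0.005 0 0 0" --pt "0 0 0.01 0 0 0" --pt "0 0 0.01 0 0 0"

```text
time_s: 20.75
tcp_pos: [0.5087, -0.2643, 0.0672]
eef_rot: [180.0, 0.0, -82.6]
contact_force: [0.8, 0.6, -2.7]
gripper_width: 0.009
gripper_force: 60.0
```

Call:
nudge_tcp --pt "0 0 0.004 0 0 0" --pt "0 0 0.008 0 0 0" --pt "0 0 0.008 0 0 0"

```text
time_s: 21.0
tcp_pos: [0.5087, -0.2643, 0.0664]
eef_rot: [180.0, 0.0, -82.6]
contact_force: [1.1, 0.5, -2.5]
gripper_width: 0.009
gripper_force: 60.0
```

Call:
nudge_tcp --pt "0 0 0.003 0 0 0" --pt "0 0 0.005 0 0 0" --pt "0 0 0.005 0 0 0"

```text
time_s: 21.25
tcp_pos: [0.5088, -0.2643, 0.0662]
eef_rot: [-180.0, -0.0, -82.6]
contact_force: [-0.3, 1.3, 0.2]
gripper_width: 0.0088
gripper_force: 60.0
```

Call:
nudge_tcp --pt "0 0 0.003 0 0 0" --pt "0 0 0.005 0 0 0" --pt "0 0 0.005 0 0 0"

```text
time_s: 21.5
tcp_pos: [0.5088, -0.2644, 0.0661]
eef_rot: [-180.0, -0.0, -82.6]
contact_force: [-2.9, 1.3, 4.6]
gripper_width: 0.0091
gripper_force: 60.0
```

Resting on both rests. Let go, rise and look.

To row units: -0.13 m is -1.3, -0.09 m is -0.9.

Call:
nudge_tcp --pt "0 0 0 0 0 0" --pt "0 0 0 0 0 0" --pt "0 0 0 0 0 0" --pt "0 0 0 0 0 0" --pt "0 0 0 0 0 0" --pt "0 0 -0.1 0 0 0" --pt "0 0 -0.3 0 0 0" --pt "0 0 -0.6 0 0 0" --pt "-0.3 0 -0.9 0 0 0" --pt "-0.6 0 -1.2 0 0 0" --pt "-0.9 0 -1.3 0 0 0" --pt "-1 0 -1.3 0 0 0" --finger_gap 0.03

```text
time_s: 22.5
tcp_pos: [0.4972, -0.163, 0.2001]
eef_rot: [-179.6, -0.1, -82.5]
contact_force: [0.3, -0.3, -0.4]
gripper_width: 0.0301
gripper_force: 0.0
```

Call:
nudge_tcp --pt "0 0 0 0 0 0" --pt "0 0 0 0 0 0" --pt "0 0 0 0 0 0"

```text
time_s: 22.75
tcp_pos: [0.4956, -0.1656, 0.1951]
eef_rot: [179.9, 0.0, -82.6]
contact_force: [0.4, -0.3, -0.1]
gripper_width: 0.03
gripper_force: 0.0
```

```bash
python3 - <<'E'
from bar import *
from plant import r
c=r.capture("wrist"); cv2.imwrite("pics/w10.png",c["frame"][:,:,::-1]); s=r.get_state(); print(s["tcp_pos"],s["contact_force"])
P=cloud(c,150,420,0,243); a=np.radians(7.7); ey=np.array([-np.sin(a),np.cos(a)]); ex=np.array([np.cos(a),np.sin(a)])
q=P[:,:2]-[.5085,-.2644]; M=(abs(q@ex)<.02)&(abs(q@ey)<.08)&(P[:,2]>.077)&(P[:,2]<.087); Q=P[M]
rc=cv2.minAreaRect(Q[:,:2].astype(np.float32)); print(rc,np.percentile(Q[:,2],[5,50,95]),"along",(q@ey)[M].min(),(q@ey)[M].max(),"across",(q@ex)[M].min(),(q@ex)[M].max())
E
```

```text
[ 0.49555133 -0.16580049  0.19481736] [ 0.2928757  -0.88002783 -0.03945908]
((0.5087896585464478, -0.25681692361831665), (0.008947830647230148, 0.10256533324718475), 7.7217326164245605) [0.07814667 0.07938135 0.08056927] along -0.043805111704807505 0.058757168288364484 across -0.003183044640049941 0.005789540705230009
```

View pics/w10.png

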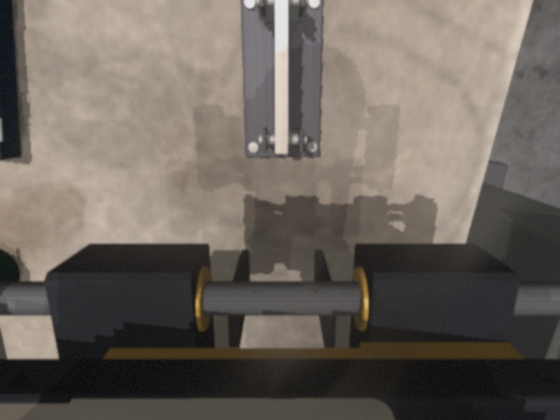

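The bar lies upright along the stand between the guard plates. Its near end is at (282,153) and its top at 79.4 mm; it is off centre by about 1 mm along and 1 mm across.

```bash
python3 -c "
from plant import r
print(r.close_job())"
```

```text
the job is handed in; nothing more can be done
None
```

The long bar now stands on its narrow edge across both rests, between the guard plates and within about 1 mm of centre. I handed the job in at about 23 s; on the way I set the bar back in its groove once to grip it higher, because the first grip left the fingertips 6 mm below its underside.

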